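# Close the storage box that holds the stapler

### The job

Two identical grey lidded storage boxes stand open on the desk: the stapler has been put away in one, a roll of tape lies in the other. Gently lower the lid of the box with the stapler until it is fully shut, without slamming it, and leave the other box standing open.

Things in the scene. Friction and masses are not known exactly. Their poses are not given: they have to be found in the camera images.
- stapler_box: Grey box fixed to the desk, open on top, holding a black stapler (130 x 36 x 43 mm, below the rim). 120 mm deep (x), 160 wide (y), 75 high, walls 5. Origin: centre of its underside, on the desk. +x points from its front to its hinge side; the hinge line runs along its y at x = +60 mm, z = 75 mm. The 50 mm behind the open lid are clear.
- stapler_box_lid (a joint): Angle of this box's lid: 0 shut flat on the rim, pi/2 upright, starts leaning back at 1.65-1.85. Grey plate 120 mm from hinge to front edge, 160 wide, 7 thick (lies on the rim, top at z = 82 mm when shut), with a 50 mm wide tab 15 mm beyond the middle of its front edge. Stiff hinge: it stays at any angle and does not fall; 1 to 4 N near the front edge moves it.
- tape_box: The other box, holding a clear roll of tape (84 mm across, 19 high): same look, size, origin and axes as the box with the stapler, also fixed to the desk.
- tape_box_lid (a joint): Angle of the other box's lid (rad), measured the same way: 0 shut, pi/2 upright. Starts open at 1.65 to 1.85 and is to stay open.
Mind the look-alikes: they are no part of the job. Leave any orange look-alike of the stapler_box alone.

How it is judged (in metres and radians):
At the end, for the whole second after the job is handed in: The lid of the box with the stapler is shut (within 0.08 rad, about 10 mm at its front edge) and at rest; the other box's lid still stands open (more than 1.4 rad) (value of joint stapler_box_lid below 0.08 rad and velocity of joint stapler_box_lid below 0.1 rad/s and value of joint tape_box_lid above 1.4 rad); the robot touches nothing.
It fails at once if the lid of the stapler's box is slammed (it turns shut faster than 4 rad/s) (velocity of joint stapler_box_lid below -4 rad/s).
It fails at once if the other box's lid is moved towards shut, below 1.4 rad (value of joint tape_box_lid below 1.4 rad).
It also fails if it takes over 32 s, if anything falls off the work surface, if the arm or the gripper's body presses on something with over 40 N, if the wrist force passes 120 N, or if a joint passes its speed limit or range.

### The arm

A 6-joint arm with a two-finger parallel gripper is mounted at the origin on the work surface. World frame = base frame: x ahead of the robot, y to its left, z up, the work surface at z = 0. Lengths are in mm, angles in rad, forces in N, time in s.
With the tool pointing down it reaches from about 350 to 975 mm from the base axis. Payload 7.1 kg.
Tool frame: the origin (TCP) lies on the centre line of the jaws, within the pads' length; the fingertips stand 17 mm ahead of it and the grasp point (between the pads) lies 2 mm behind it; y points along the fingers, z is the direction in which the jaws open and shut, and the axes are right-handed (so a half turn about y gives the same grasp; the last joint's range is limited). The gripper opens to 88 mm and grips with 3 to 60 N. Pads are 20 mm wide; open, the fingers measure 115 mm over their backs; the gripper's body (75 mm by 178 mm) begins 61 mm behind the grasp point.
Start: joints at [1.107, 0.423, 1.63, -0, 1.089, -0.019], TCP at [268.891, 564.183, 239.675] pointing down, gripper open.
Joint ranges: [-3, 3], [-0.9, 2.11], [0.09, 2.58], [-1.31, 4.45], [0.11, 2.69], [-2.54, 2.54]. Speed limits (rad/s): [2.39, 2.39, 3.01, 3.14, 3.14, 3.14].

### API

Orientations are given as a unit quaternion [x, y, z, w].
In Python, from station import env gives the robot as it stands.
- The arm moves only by the tool arm_command, never from a script. Its argument "targets" is a list of rows, each a list of 7 numbers: the shift along the tool's x, y, z in cm, then the turn, a rotation vector about the tool's x, y, z in rad, then the opening in per cent of the stroke, from 0 (shut) to 100 (fully open). In form: [[dx, dy, dz, ax, ay, az, fingers], ...]. A call has 1 to 20 rows; each row is the pose to reach, as a shift and turn from the pose commanded when the call began, along the tool's axes at that moment; what a row does not reach only later rows make up. A row lasts 1/12 s, in which the tool goes at most 41.7 mm and 7.16 degrees, less where a joint would pass 70% of its speed; a pose out of reach is approached as far as the arm can. A call with a gripper value outside its range is refused whole. The fingers move at their own pace and stop on an object; "squeeze" is the grip in N (left out, the last holds). Time passes only in rows, so rows that repeat a pose let the fingers close. It gives the time, the measured TCP pose, the force and the opening at its end, in the units of the state.
- env.state(): the state, without advancing time (a new reading comes with each control period).
- env.get_image(name): name is "side" or "top" or "wrist"; returns a dict with "img" (384x512x3 uint8, red, green, blue), "camera_matrix" (3x3 intrinsics, pixels), "distortion" ([k1, k2, p1, p2, k3] as OpenCV has them; the pictures are not rectified), "origin" and "attitude" of the camera in the world; the wrist camera has in their place "T_tool_cam" (4x4, takes a point from camera to tool coordinates, whose origin is the TCP and whose axes are the tool frame's). Camera axes: x right, y up, looking along -z (the intrinsics and any distortion apply to the point x, -y, -z); pixel columns grow to the right and rows downward; lengths in mm; the calibration is good to about 2 mm. A picture is of the moment at which its call begins: read the wrist's pose just before it. There is no depth.
- env.close_job(): hands the job in, once; it reports no verdict.
The state is a dict: "t": time; "joints": joint angles; "joint_velocities": joint speeds; "joint_efforts": joint torques, N m; "tool_pos": TCP position; "tool_rot": TCP orientation; "contact_force": force on the tool from outside, world axes, zero at the start; "moment": the same for the moment, N m; "opening": finger opening in mm.
Only numpy, scipy, OpenCV 4.12 (cv2) and the standard library are available. Lean on these libraries where they do the work, as an engineer would, in place of code of your own. Each camera call takes 0.05 s, during which the arm holds its last target.

## Working session

There is one attempt and no reset: what is moved stays moved. The work goes in short steps, Python scripts to look and compute and a tool call to move; the robot and the scene stay as the last step left them, time stands still between calls to the robot, and variables do not carry over. Pictures are saved under pics/ and viewed, and the job is handed in when it is done.

Besides the shell and the picture viewer there is one more tool, called as a command line: name --pt "numbers of a row" for each row, then --argument value for the rest. arm_command: Moves the arm, as the interface text tells. Its arguments: {"type":"object","properties":{"targets":{"type":"array","items":{"type":"array","items":{"type":"number"}}},"squeeze":{"type":"number"}},"required":["targets"]}

```bash
mkdir -p pics; ls
python3 - <<'E'
from station import env
import cv2,json,pickle
s=env.state();print(s)
d={}
for n in["side","top","wrist"]:
    r=env.get_image(n);d[n]=r;cv2.imwrite(f"pics/{n}0.png",r["img"][:,:,::-1])
    print(n,{k:v for k,v in r.items() if k!="img"})
pickle.dump((s,d),open("d0.pkl","wb"))
E
```

```text
pics
{'t': 0.0, 'joints': array([ 1.10700897e+00,  4.23831498e-01,  1.63070576e+00, -5.50342937e-06,
        1.08859025e+00, -1.89877809e-02]), 'joint_velocities': array([-0.0001405 , -0.00159685,  0.00111246,  0.00036036, -0.00045696,
       -0.00177915]), 'joint_efforts': array([ 2.28366240e-03, -5.44634414e+01, -2.73668075e+01,  6.44754712e-02,
        2.26905226e-02, -1.26039499e-04]), 'tool_pos': array([268.65303773, 563.71699397, 238.90132055]), 'tool_rot': array([ 0.69021873, -0.15609433,  0.15583823, -0.68916407]), 'contact_force': array([ 0.57723887, -0.42077389, -0.08397197]), 'moment': array([-0.01485806,  0.01777759,  0.03465017]), 'opening': 87.89072781084394}
side {'camera_matrix': array([[453.52367283,   0.        , 256.64890703],
       [  0.        , 453.52367283, 192.46539223],
       [  0.        ,   0.        ,   1.        ]]), 'distortion': array([-0.02832458,  0.        ,  0.        ,  0.        ,  0.        ]), 'origin': array([ 300.20496644, -676.63402519,  639.98833884]), 'attitude': array([ 0.43000304, -0.07744859, -0.14808686,  0.88722567])}
top {'camera_ma
[... 309 characters left out ...]
2]), 'attitude': array([-0.02699381,  0.04055208,  0.71014513, -0.70236796])}
wrist {'camera_matrix': array([[272.50475939,   0.        , 252.01583408],
       [  0.        , 272.50475939, 191.24088121],
       [  0.        ,   0.        ,   1.        ]]), 'distortion': array([-0.05476696,  0.        ,  0.        ,  0.        ,  0.        ]), 'T_tool_cam': array([[ 6.98097372e-04, -9.65417823e-01, -2.60706617e-01,
        -7.31478259e+01],
       [-1.02289063e-03,  2.60705855e-01, -9.65417739e-01,
        -1.44328680e+02],
       [ 9.99999233e-01,  9.40629943e-04, -8.05518772e-04,
         5.60258110e-01],
       [ 0.00000000e+00,  0.00000000e+00,  0.00000000e+00,
         1.00000000e+00]])}
```

View pics/side0.png

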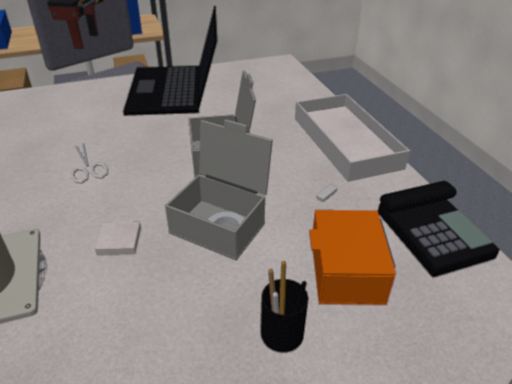

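View pics/top0.png

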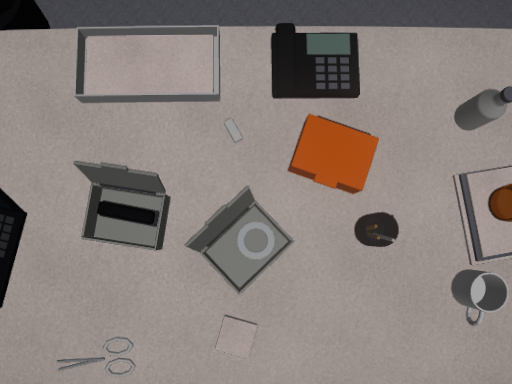

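View pics/wrist0.png

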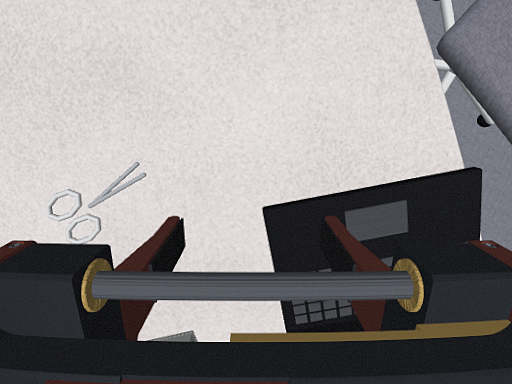

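The stapler's box is at the left in the top view, around (125,215). The tape box is around (245,245). I'll enlarge the stapler box to get its corners.

Run:
```python
import cv2,pickle
s,d=pickle.load(open("d0.pkl","rb"))
im=d["top"]["img"][:,:,::-1]
c=im[145:260,65:215]; cv2.imwrite("pics/crop_top.png",cv2.resize(c,None,fx=5,fy=5,interpolation=cv2.INTER_CUBIC))
im=d["side"]["img"][:,:,::-1]
c=im[60:260,160:290]; cv2.imwrite("pics/crop_side.png",cv2.resize(c,None,fx=3,fy=3,interpolation=cv2.INTER_CUBIC))
```

```text
(no output)
```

View pics/crop_top.png

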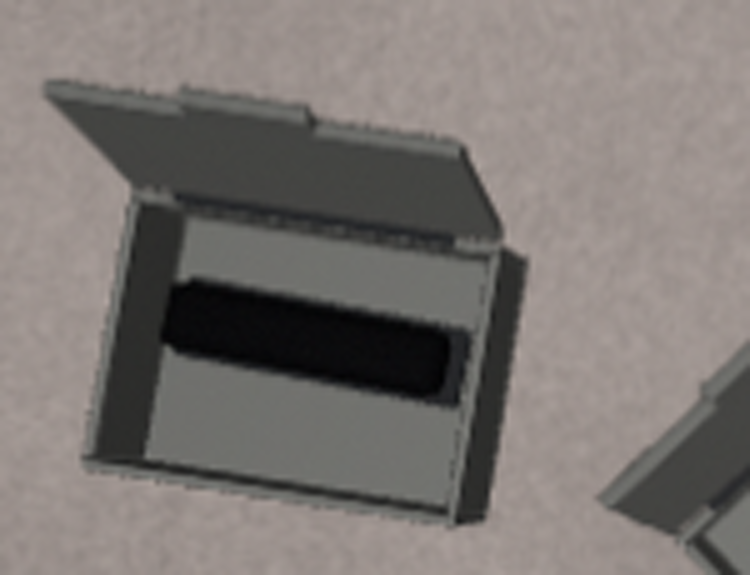

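View pics/crop_side.png

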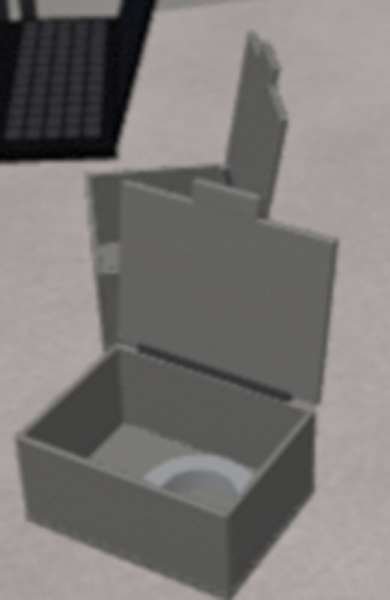

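```bash
cat > h.py <<'E'
import numpy as np,cv2
from scipy.spatial.transform import Rotation as R
def proj(P,c,T=None):
    P=np.atleast_2d(P).astype(float)
    q=R.from_quat(c["attitude"]).inv().apply(P-c["origin"])*[1,-1,-1]
    return cv2.projectPoints(q,np.zeros(3),np.zeros(3),c["camera_matrix"],c["distortion"])[0][:,0]
def box2w(P,b):
    c,s=np.cos(b[2]),np.sin(b[2]);P=np.atleast_2d(P)
    return np.c_[b[0]+c*P[:,0]-s*P[:,1],b[1]+s*P[:,0]+c*P[:,1],P[:,2]]
def lid(r,y,t,th): # r from hinge, t above inner face
    return [60-r*np.cos(th)+t*np.sin(th),y,75+r*np.sin(th)+t*np.cos(th)]
E
python3 - <<'E'
from h import *
import pickle
from scipy.optimize import least_squares
s,d=pickle.load(open("d0.pkl","rb"))
c=d["top"]
o=np.array([65,145])
fix=lambda p:np.array(p)/5.+o-.4
px=np.array([fix(p) for p in [(86,461),(453,522),(132,200),(500,247),(50,93),(458,151)]])
# image-left side sign of y: try both
for sg in(1,-1):
    def pts(v):
        B=[[-60,sg*80,75],[-60,-sg*80,75],[60,sg*80,75],[60,-sg*80,75],lid(120,sg*80,0,v[3]),lid(120,-sg*80,0,v[3])]
        return box2w(B,v)
    best=min((least_squares(lambda v:(proj(pts(v),c)-px).ravel(),[500,260,y,1.7]) for y in(-2.5,-1,0,1,2.5)),key=lambda r:r.cost)
    print(sg,best.x,best.cost);print(best.fun.reshape(-1,2).round(1))
E
```

```text
1 [ 5.23621608e+02  2.60666899e+02 -1.57372731e-01  1.76787808e+00] 7.909099435000719
[[-0.9  1.9]
 [ 0.9  1.2]
 [-0.1 -2.3]
 [ 0.7 -0.6]
 [-1.4 -0.5]
 [ 0.9  0.3]]
-1 [5.37678932e+02 2.65961993e+02 3.06504322e+00 2.35761919e-01] 6510.015855063501
[[  4.  -58.3]
 [  5.8 -65.5]
 [-10.6  50.7]
 [ -8.3  46.6]
 [  6.6  15.2]
 [  2.3   8.7]]
```

```bash
cat > fit.py <<'E'
from h import *
import pickle
from scipy.optimize import least_squares
s,d=pickle.load(open("d0.pkl","rb"))
c=d["top"]
fix=lambda p:np.array(p)/5.+[65,145]-.4
px=np.array([fix(p) for p in [(82,468),(452,526),(136,187),(503,243),(48,93),(460,151)]])
def pts(v):
    return box2w([[-60,80,75],[-60,-80,75],[60,80,75],[60,-80,75],lid(120,80,0,v[3]),lid(120,-80,0,v[3])],v)
r=least_squares(lambda v:(proj(pts(v),c)-px).ravel(),[523,260,-.15,1.76])
print(r.x,r.cost);print(r.fun.reshape(-1,2).round(1))
v=r.x;np.save("box.npy",v)
for n,(x0,x1,y0,y1,f) in {"top":(65,215,145,260,5),"side":(160,290,60,260,3)}.items():
    c=d[n];im=cv2.resize(c["img"][y0:y1,x0:x1,::-1],None,fx=f,fy=f,interpolation=cv2.INTER_CUBIC)
    B=[[a,b,z] for z in(0,75) for a,b in((-60,80),(-60,-80),(60,-80),(60,80))]+[lid(q,b,t,v[3]) for t in(0,7) for q,b in((0,80),(120,80),(120,-80),(0,-80))]
    B+=[lid(135,25,0,v[3]),lid(135,-25,0,v[3])]
    p=((proj(box2w(B,v),c)-[x0,y0]+.5)*f).astype(int)
    for k in(0,4,8,12):
        for j in range(4):cv2.line(im,tuple(map(int,p[k+j])),tuple(map(int,p[k+(j+1)%4])),[(0,0,255),(0,255,0),(255,0,0),(0,255,255)][k//4],1)
    cv2.line(im,tuple(map(int,p[16])),tuple(map(int,p[17])),(255,0,255),1)
    cv2.imwrite(f"pics/ov_{n}.png",im)
E
python3 fit.py
```

```text
[ 5.24271216e+02  2.60646515e+02 -1.62558886e-01  1.76192199e+00] 1.6821248085432363
[[-0.2 -0. ]
 [ 0.9  0.2]
 [-0.8 -0.2]
 [ 0.3  0.1]
 [-0.8 -0.7]
 [ 0.6  0.6]]
```

View pics/ov_top.png

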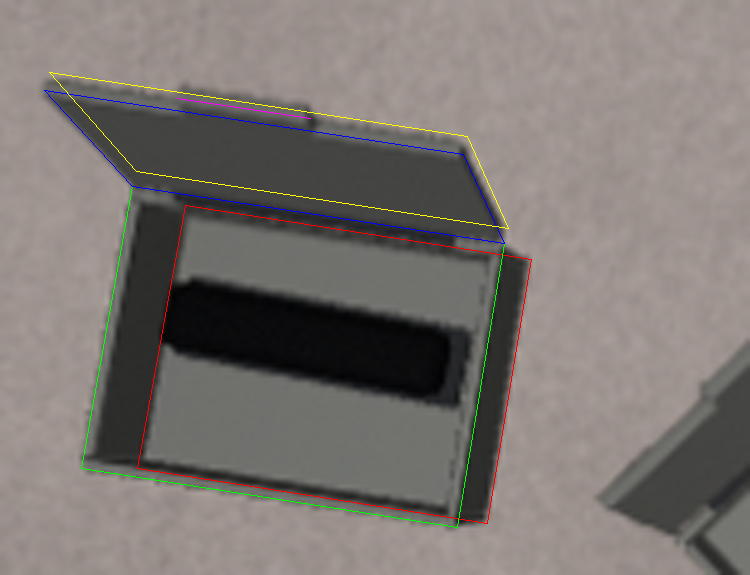

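View pics/ov_side.png

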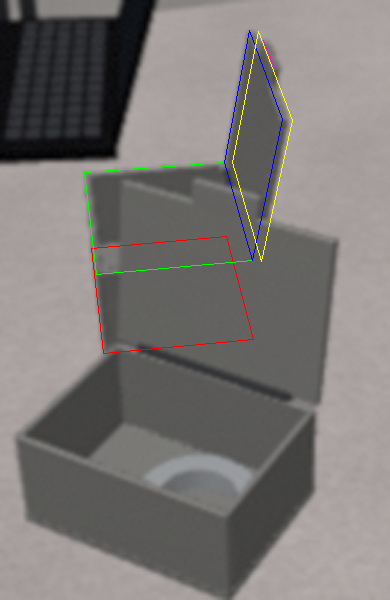

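Run:
```python
from h import *
import pickle
s,d=pickle.load(open("d0.pkl","rb"))
M=R.from_quat(s["tool_rot"]).as_matrix();print(M.round(3))
c=d["top"]
def ray(u,v,z):
    n=cv2.undistortPoints(np.array([[[u,v]]],float),c["camera_matrix"],c["distortion"])[0,0]
    w=R.from_quat(c["attitude"]).apply([n[0],-n[1],-1]);return (c["origin"]+w*(z-c["origin"][2])/w[2]).round()
for n,(u,v,z) in dict(tlidL=(187,245,193),tlidR=(253,190,193),tfrontL=(238,292,75),tfrontR=(293,240,75),tbackL=(202,251,75),laptop=(25,205,0),laptop2=(25,205,200)).items():print(n,ray(u,v,z))
v=np.load("box.npy")
for P in [(115,0,0),(60,0,0),(-60,0,0),(-30,0,0),(60,-80,0)]:print(P,box2w(P,v))
```

```text
[[ 0.903 -0.001  0.43 ]
 [-0.43  -0.001  0.903]
 [-0.    -1.    -0.002]]
tlidL [464. 113. 193.]
tlidR [564. -10. 193.]
tfrontL [364.  21.  75.]
tfrontR [470. -95.  75.]
tbackL [449.  95.  75.]
laptop [554. 505.   0.]
laptop2 [540. 412. 200.]
(115, 0, 0) [[637.75509948 242.03446785   0.        ]]
(60, 0, 0) [[583.48019888 250.93588151   0.        ]]
(-60, 0, 0) [[465.06223394 270.35714768   0.        ]]
(-30, 0, 0) [[494.66672518 265.50183113   0.        ]]
(60, -80, 0) [[570.53268811 171.99057155   0.        ]]
```

arm_command --pt "0 -4 0 0 0 0 0" --pt "0 -8 0 0 0 0 0" --pt "0 -11 0 0 0 0 0" --pt "3.5 -11 -1 0 -0.03 0 0" --pt "7 -11 -2 0 -0.06 0 0" --pt "10.5 -11 -3 0 -0.09 0 0" --pt "14 -11 -4 0 -0.12 0 0" --pt "17.5 -11 -5 0 -0.15 0 0" --pt "21 -11 -6 0 -0.18 0 0" --pt "24.5 -11 -7 0 -0.2 0 0" --pt "28 -11 -8 0 -0.22 0 0" --pt "31.5 -11 -9 0 -0.24 0 0" --pt "35 -11 -10 0 -0.26 0 0" --pt "38.5 -11 -11 0 -0.28 0 0" --pt "42 -11 -12 0 -0.28 0 0" --pt "45 -11 -12.6 0 -0.28 0 0" --pt "47.6 -11 -13.1 0 -0.28 0 0" --pt "47.6 -11 -13.1 0 -0.28 0 0" --pt "47.6 -11 -13.1 0 -0.28 0 0"

```text
t: 1.73
tool_pos: [642.7, 240.0, 348.8]
tool_rot: [0.705, -0.059, 0.059, -0.705]
contact_force: [-0.8, -0.5, -0.5]
opening: 0.5
```

```bash
cat > st.py <<'E'
import sys
from station import env
from h import *
s=env.state();v=np.load("box.npy")
p=s["tool_pos"];c,sn=np.cos(v[2]),np.sin(v[2]);a,b=p[0]-v[0],p[1]-v[1]
print("box",(c*a+sn*b).round(1),(-sn*a+c*b).round(1),p[2].round(1),"F",s["contact_force"].round(1),"t",s["t"])
for n in sys.argv[2:]:
    r=env.get_image(n);cv2.imwrite(f"pics/{n}{sys.argv[1]}.png",r["img"][:,:,::-1])
E
python3 st.py 1 side top
```

```text
box 120.3 -1.2 348.8 F [-0.8 -0.5 -0.5] t 1.7333
```

View pics/side1.png

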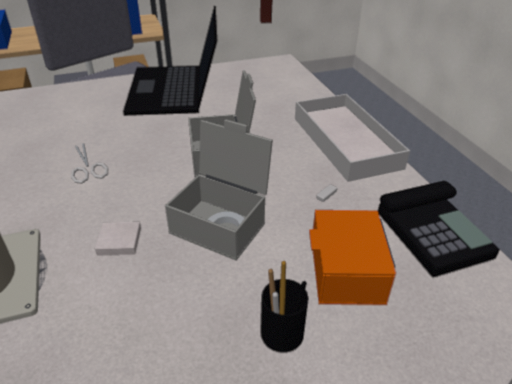

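View pics/top1.png

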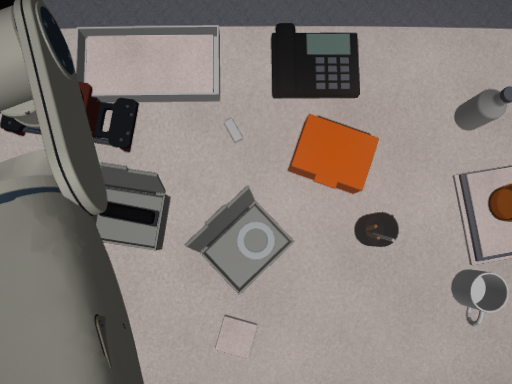

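Top view: the shut fingers are behind the stapler box's lid, clear of it. Next I lower them to just below its top edge.

arm_command --pt "0 3 0 0 0 0 0" --pt "0 6 0 0 0 0 0" --pt "0 9 0 0 0 0 0" --pt "0 11 0 0 0 0 0" --pt "0 13 0 0 0 0 0" --pt "0 14.5 0 0 0 0 0" --pt "0 16 0 0 0 0 0" --pt "0 16 0 0 0 0 0" --pt "0 16 0 0 0 0 0"

```text
t: 2.58
tool_pos: [641.0, 242.0, 189.3]
tool_rot: [0.705, -0.058, 0.057, -0.705]
contact_force: [-0.2, 0.2, 0.8]
opening: 0.3
```

```bash
python3 st.py 2 side wrist
```

```text
box 118.2 0.5 189.3 F [-0.2  0.2  0.8] t 2.5833
```

View pics/side2.png

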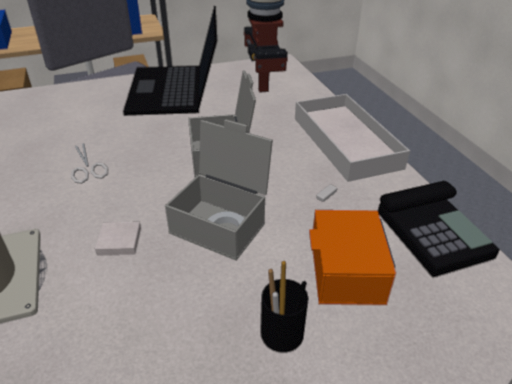

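View pics/wrist2.png

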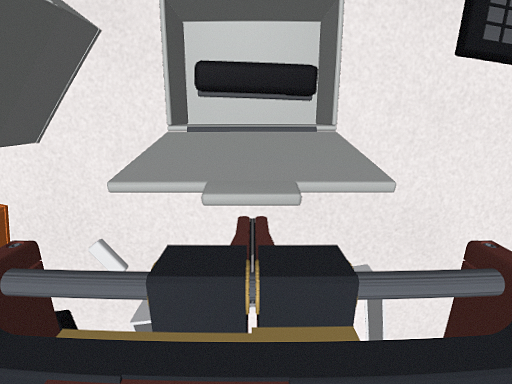

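Run:
```python
import numpy as np
for th in np.arange(1.75,-0.03,-0.07):
    x=60-105*np.cos(th)+7*np.sin(th)+10;z=75+105*np.sin(th)+7*np.cos(th)+17
    print(round(th,2),round((x-118.5)/10,1),round(-(z-189.4)/10,1))
```

```text
1.75 -2.3 -0.5
1.68 -3.0 -0.6
1.61 -3.7 -0.7
1.54 -4.5 -0.8
1.47 -5.2 -0.8
1.4 -5.9 -0.7
1.33 -6.7 -0.6
1.26 -7.4 -0.5
1.19 -8.1 -0.3
1.12 -8.8 -0.0
1.05 -9.5 0.3
0.98 -10.1 0.6
0.91 -10.7 1.0
0.84 -11.3 1.5
0.77 -11.9 1.9
0.7 -12.4 2.4
0.63 -12.9 3.0
0.56 -13.4 3.6
0.49 -13.8 4.2
0.42 -14.2 4.8
0.35 -14.5 5.5
0.28 -14.7 6.2
0.21 -15.0 6.9
0.14 -15.1 7.6
0.07 -15.3 8.3
-0.0 -15.4 9.0
```

First half of the arc, down to a lid angle of about 1.05 rad.

arm_command --pt "-0.8 0 0 0 0 0 0" --pt "-1.6 -0.1 0 0 0 0 0" --pt "-2.3 -0.3 0 0 0 0 0" --pt "-3.0 -0.4 0 0 0 0 0" --pt "-3.7 -0.5 0 0 0 0 0" --pt "-4.5 -0.6 0 0 0 0 0" --pt "-5.2 -0.7 0 0 0 0 0" --pt "-5.9 -0.7 0 0 0 0 0" --pt "-6.7 -0.6 0 0 0 0 0" --pt "-7.4 -0.5 0 0 0 0 0" --pt "-8.1 -0.3 0 0 0 0 0" --pt "-8.8 0 0 0 0 0 0" --pt "-9.5 0.3 0 0 0 0 0" --pt "-9.5 0.3 0 0 0 0 0"

```text
t: 3.85
tool_pos: [546.5, 256.8, 185.8]
tool_rot: [0.705, -0.059, 0.057, -0.704]
contact_force: [-0.4, -0.1, -0.0]
opening: 0.5
```

```bash
python3 st.py 3 side wrist
```

```text
box 22.6 -0.2 185.8 F [-0.4 -0.1 -0. ] t 3.85
```

View pics/side3.png

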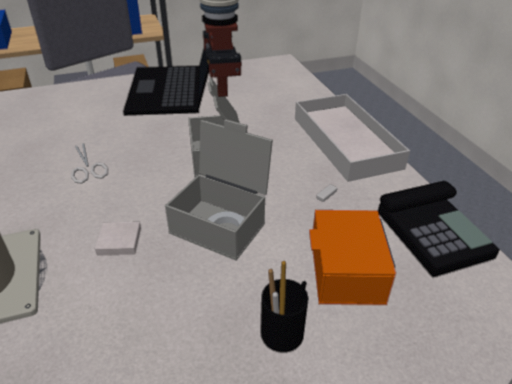

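View pics/wrist3.png

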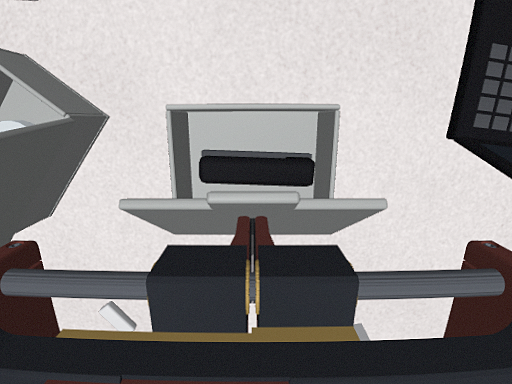

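The wrist view shows the lid following the fingertips, with its front edge at about row 202 and the stapler visible in the box. I continue the arc.

arm_command --pt "-0.6 0.3 0 0 0 0 0" --pt "-1.2 0.7 0 0 0 0 0" --pt "-1.8 1.2 0 0 0 0 0" --pt "-2.4 1.6 0 0 0 0 0" --pt "-2.9 2.1 0 0 0 0 0" --pt "-3.4 2.7 0 0 0 0 0" --pt "-3.9 3.3 0 0 0 0 0" --pt "-4.3 3.9 0 0 0 0 0" --pt "-4.7 4.5 0 0 0 0 0" --pt "-5.0 5.2 0 0 0 0 0" --pt "-5.2 5.9 0 0 0 0 0" --pt "-5.5 6.6 0 0 0 0 0" --pt "-5.6 7.3 0 0 0 0 0" --pt "-5.8 7.9 0 0 0 0 0" --pt "-5.8 7.9 0 0 0 0 0"

```text
t: 5.2
tool_pos: [490.3, 265.8, 106.2]
tool_rot: [0.705, -0.059, 0.057, -0.704]
contact_force: [-0.4, -0.8, -0.4]
opening: 0.5
```

```bash
python3 st.py 4 side wrist
```

```text
box -34.4 -0.4 106.2 F [-0.4 -0.8 -0.4] t 5.2
```

View pics/wrist4.png

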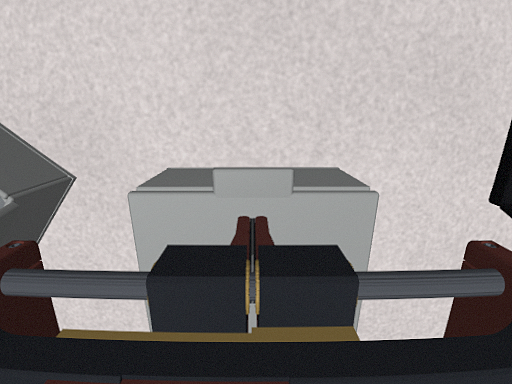

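The lid is nearly down. I press on in small steps and watch the force.

arm_command --pt "0 0.2 0 0 0 0 0" --pt "0 0.4 0 0 0 0 0" --pt "0 0.6 0 0 0 0 0" --pt "0 0.6 0 0 0 0 0"

```text
t: 5.63
tool_pos: [491.3, 266.2, 101.5]
tool_rot: [0.705, -0.058, 0.058, -0.705]
contact_force: [-0.6, -1.6, -0.2]
opening: 0.5
```

arm_command --pt "0 0.1 0 0 0 0 0" --pt "0 0.1 0 0 0 0 0" --pt "0 0.1 0 0 0 0 0"

```text
t: 5.88
tool_pos: [491.3, 266.2, 100.7]
tool_rot: [-0.705, 0.058, -0.058, 0.705]
contact_force: [-0.0, -0.5, -0.4]
opening: 0.6
```

arm_command --pt "0 0.1 0 0 0 0 0" --pt "0 0.1 0 0 0 0 0" --pt "0 0.1 0 0 0 0 0"

```text
t: 6.13
tool_pos: [491.4, 266.3, 99.9]
tool_rot: [-0.705, 0.058, -0.058, 0.705]
contact_force: [-0.5, -0.3, 2.5]
opening: 0.6
```

arm_command --pt "0 0.1 0 0 0 0 0" --pt "0 0.1 0 0 0 0 0" --pt "0 0.1 0 0 0 0 0"

```text
t: 6.38
tool_pos: [491.4, 266.3, 99.7]
tool_rot: [-0.705, 0.058, -0.058, 0.705]
contact_force: [-2.9, -1.9, 12.1]
opening: 0.5
```

```bash
python3 st.py 5
```

```text
box -33.3 0.3 99.7 F [-2.9 -1.9 12.1] t 6.3833
```

The TCP stopped at z 99.7 and the force rose to 12 N, so the lid is on the rim. I retreat straight up.

arm_command --pt "0 -0.5 0 0 0 0 0" --pt "0 -2 0 0 0 0 0" --pt "0 -5 0 0 0 0 0" --pt "0 -8 0 0 0 0 0" --pt "0 -11 0 0 0 0 0" --pt "0 -14 0 0 0 0 0" --pt "0 -17 0 0 0 0 0" --pt "0 -20 0 0 0 0 0" --pt "0 -20 0 0 0 0 0" --pt "0 -20 0 0 0 0 0" --pt "0 -20 0 0 0 0 0"

```text
t: 7.3
tool_pos: [490.8, 266.0, 298.0]
tool_rot: [0.705, -0.058, 0.058, -0.705]
contact_force: [0.8, -0.5, -1.2]
opening: 0.1
```

```bash
python3 st.py 6 side wrist top
```

```text
box -33.9 -0.2 298.0 F [ 0.8 -0.5 -1.2] t 7.3
```

View pics/side6.png

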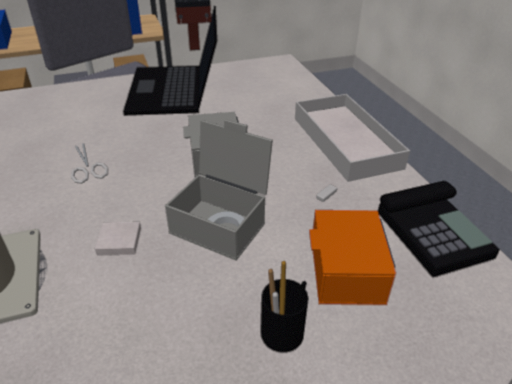

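View pics/wrist6.png

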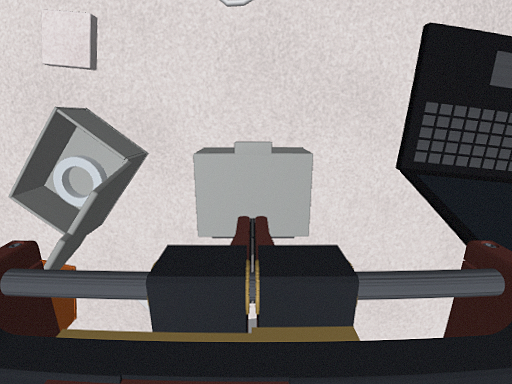

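View pics/top6.png

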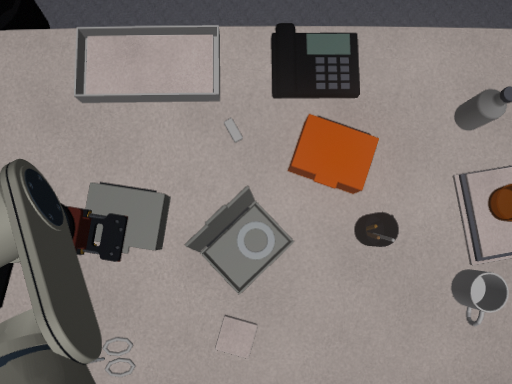

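Run:
```python
from h import *
import pickle
s,d=pickle.load(open("d0.pkl","rb"));v=np.load("box.npy")
im=cv2.imread("pics/side6.png")[100:180,170:260];im=cv2.resize(im,None,fx=7,fy=7,interpolation=cv2.INTER_CUBIC)
for th,col in((0,(0,255,0)),(.08,(0,0,255))):
    p=((proj(box2w([lid(120,80,7,th),lid(120,-80,7,th),lid(0,-80,7,th),lid(0,80,7,th)],v),d["side"])-[170,100]+.5)*7).astype(np.int32)
    cv2.polylines(im,[p],True,col,1)
cv2.imwrite("pics/chk.png",im)
```

```text
(no output)
```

View pics/chk.png

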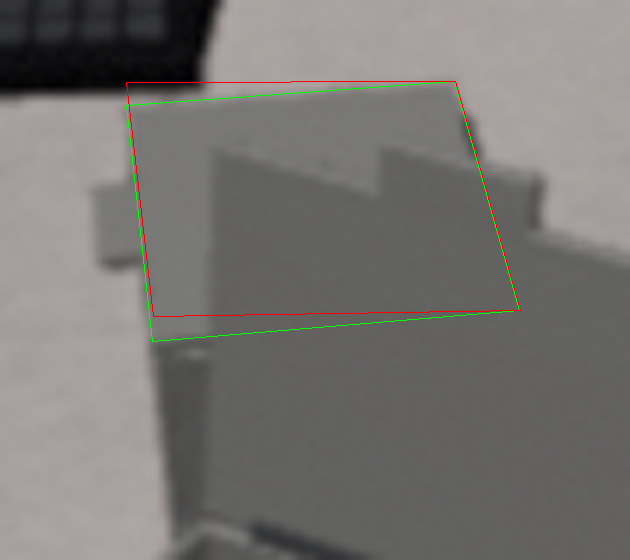

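The image edge of the lid matches the outline drawn for 0 rad (green), not the one for 0.08 rad (red). The tape box's lid is unmoved, so I hand in.

```bash
python3 -c "
from station import env
print(env.close_job())"
```

```text
the job is handed in; nothing more can be done
None
```

I pushed the stapler box's lid over from behind with the closed fingertips and lowered it along an arc at about 0.85 rad/s, well under the 4 rad/s slam limit. I pressed until the force rose to 12 N, then backed off about 200 mm straight up and handed the job in after about 7.5 s of the 32 s.

In the last side view the lid's edges match the outline drawn for 0 rad, not the one for 0.08 rad. The tape box's lid looks the same as at the start, still standing open. The fingers ended clear of everything, with only about 1 N of reading noise. No check failed or disagreed; the hand-in itself reports no verdict.

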